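Sweep the cedar rings into the open drawer and shut it

ROBOT

A 6-joint arm with a two-finger parallel gripper is mounted at the origin on the work surface. World frame = base frame: x ahead of the robot, y to its left, z up, the work surface at z = 0. Lengths are in m, angles in rad, forces in N, time in s.
With the tool pointing down it reaches from about 0.225 to 0.875 m from the base axis. Payload 3.4 kg.
Tool frame: the origin (TCP) lies on the mounting face of the last link; the fingertips stand 173 mm ahead of it and the grasp point (between the pads) lies 155 mm ahead of it; z points along the fingers, y is the line along which they close (so a half turn about z gives the same grasp; the last joint's range is limited). The gripper opens to 85 mm and grips with 20 to 120 N. Pads are 22 mm wide; open, the fingers measure 114 mm over their backs; the gripper's body (76 mm by 85 mm) begins 54 mm behind the grasp point. The pads swing forward as they close: fully open they stand 13 mm farther back than shut.
Start: joints at [1.08, 0.276, 1.505, -0, 1.361, -0.121], TCP at [0.208, 0.536, 0.405] pointing down, gripper open.
Joint ranges: [-2.89, 2.89], [-0.75, 2.08], [0.22, 2.7], [-1.18, 4.32], [0.11, 2.71], [-2.7, 2.7]. Speed limits (rad/s): [2.57, 2.57, 3.14, 3.14, 3.14, 3.14].

INTERFACE

Orientations are given as a unit quaternion [w, x, y, z].
In Python, from rig import manip gives the robot as it stands.
- The arm moves only by the tool carry_out, never from a script. Its arguments are lists of equal length, an entry for each row: "linear": the shift along the world's x, y, z each as a share of 500 mm, from -1 to 1, a list of three; "angular": the turn, a rotation vector about the world's x, y, z each as a share of 0.08 rad, from -1 to 1, a list of three; "hand": the opening, from 0 (shut) to 1 (fully open). In form: {"linear": [[x, y, z], ...], "angular": [[rx, ry, rz], ...], "hand": [hand, ...]}. A call has 1 to 8 rows; each row shifts and turns the commanded pose from where the row before left it; what a row does not reach is not made up. A row lasts 1/12 s, in which the tool goes at most 41.7 mm and 7.16 degrees, less where a joint would pass 70% of its speed; a pose out of reach is approached as far as the arm can. A call with a number of a shift or a turn outside -1 to 1 is refused whole. A call with a gripper value outside its range is refused whole. The fingers move at their own pace and stop on an object; "force" is the grip in N (left out, the last holds). Time passes only in rows, so rows that do not move let the fingers close. It gives the time, the measured TCP pose, the force, the opening and the grip force at its end, in the units of the state.
- manip.get_state(): the state, without advancing time (a new reading comes with each control period).
- manip.get_image(name): name is "scene" or "top" or "wrist"; returns the picture (384x512x3 uint8, red, green, blue); there is no depth.
- manip.camera_params(name): a dict with "fx", "fy", "cx", "cy" (pixels), "view" (4x4, takes a point from world to camera coordinates); the wrist camera has in their place "hand_eye" (4x4, takes a point from camera to tool coordinates, whose origin is the TCP and whose axes are the flange's). Camera axes: x right, y down, z forward; pixel columns grow to the right and rows downward; lengths in m; the calibration is good to about 2 mm. A picture is of the moment at which its call begins: read the wrist's pose just before it. camera_params takes no time and is no camera call.
- manip.sign_off(): hands the job in; it is judged then, once.
The state is a dict: "clock": time; "qpos": joint angles; "qd": joint speeds; "effort": joint torques, N m; "position": TCP position; "ee_rot": TCP orientation; "contact_force": force on the tool from outside, world axes, zero at the start; "moment": the same for the moment, N m; "width": finger opening in m; "gripper_force": force on a finger pad.
Only numpy, scipy, OpenCV 4.12 (cv2) and the standard library are available. Lean on these libraries where they do the work, as an engineer would, in place of code of your own. Each camera call takes 0.05 s, during which the arm holds its last target. There are 200 camera calls.

TASK

Three cedar moth rings lie on top of the low drawer unit: sweep them with your fingers over its front edge so that they drop into the drawer standing open below, then push the drawer fully shut. Only push the rings, never pinch or pick one up, and leave the tin, the carton and everything else where it stands.

Things in the scene. Friction and masses are not known exactly. Their poses are not given: they have to be found in the camera images.
- unit: Fixed low storage unit, black plastic, 420 mm wide (y), 300 mm deep (x), 110 mm high, front facing the robot; the loose things stand on its flat, smooth, rimless top. Origin at the centre of its underside, on the table; x points to its back, square to its front, y along its front, z up. Place and yaw differ from run to run.
- top_front_edge (a point): Middle of the front edge of the unit's top, 110 mm above the table, 150 mm in front of the unit's origin; axes as the unit's. The edge runs 210 mm either way along y.
- drawer (a joint): How far the unit's only drawer is open, in m: 0 is fully shut (front flush with the black frame); it starts 0.10 to 0.125 open, towards the robot, and its stop is at 0.15. It slides freely (about 1 to 2 N), stays where it is left, and has no catch or spring.
- drawer_front (a point): Middle of the outer face of the drawer's front, 75 mm above the table; moves with it; axes as the unit's. The frosted front is flat, 402 mm wide, 4 mm thick, at heights 11 to 101 mm; along its middle 100 mm a pull lip sticks out 13 mm to the robot at heights 24 to 36 mm. Pushing the face along the unit's +x shuts the drawer.
- drawer_floor (a point): Centre of the drawer's inner floor, 14 mm above the table; moves with it; axes as the unit's. The frosted clear drawer is 285 mm long (x), 402 mm wide (y) outside; side and back walls 3 mm thick, their tops 84 mm above the table. The underside of the unit's top is 104 mm above the table.
- ring1_mid (a point): Centre of a flat cedar wood ring, 42 mm outside, 18 mm hole, 12 mm thick, 11 to 17 g, lying flat on the unit's top with its near edge 9 to 64 mm behind the front edge. All three rings are alike. z is the ring's axis.
- ring2_mid (a point): Centre of the second ring, like the first.
- ring3_mid (a point): Centre of the third ring, like the first. The three rings, the tin and the carton stand in any order in a loose row along the front of the top, about 75 mm apart (at least 60 mm) along the front edge, so the way from each ring straight to the edge is free.
- tin: Small round metal tin with lid, 45 mm across, 30 mm high, standing in the row with the rings; origin at the centre of its underside. Leave it.
- carton: Small cardboard carton, 36 x 36 x 42 mm high, standing in the row with the rings; origin at the centre of its underside. Leave it.
- jar: Glass jar with wooden lid, 56 mm across, 62 mm high, on the unit's top near the back, its origin at least 200 mm behind the front edge; origin at the centre of its underside. Leave it.
- tape_measure: Grey pocket tape measure, 34 x 62 x 58 mm high, on the unit's top near the back, its origin at least 200 mm behind the front edge; origin at the centre of its underside. Leave it.
- clothes_brush: Wooden clothes brush, about 255 mm long, 45 mm wide, 40 mm high, lying on the table to the right of the drawer; origin on its underside at the middle of the bristle part. Leave it.
- spray_bottle: White spray bottle, 64 mm across, 178 mm high, standing on the table to the right of the unit; origin at the centre of its underside. Leave it.
- packing_tape: Roll of brown packing tape, 100 mm across, 48 mm high, lying on the table to the left of the drawer; origin at the centre of its underside. Leave it.
There are look-alikes about, which are no part of the job. What is shaped like the part that bears ring3_mid but white is not meant.

How it is judged:
By the outcome, as a careful person would: the job done as asked, in the order asked, and still so for the second after the job is handed in, with the robot touching nothing.
It also fails if it takes over 51 s, if anything falls off the work surface, if the arm or the gripper's body presses on something with over 40 N, if the wrist force passes 120 N, or if a joint passes its speed limit or range.

## Working session

There is one attempt and no reset: what is moved stays moved. The work goes in short steps, Python scripts to look and compute and a tool call to move; the robot and the scene stay as the last step left them, time stands still between calls to the robot, and variables do not carry over. Pictures are saved under pics/ and viewed, at most 10 in all, crops included, and the job is handed in when it is done.

Besides the shell and the picture viewer there is one more tool, called by a JSON object that holds its "api" and its "payload". carry_out: Moves the arm, as the interface text tells. Its arguments: {"type":"object","properties":{"linear":{"type":"array"},"angular":{"type":"array"},"hand":{"type":"array"},"force":{"type":"number"}},"required":["linear","angular","hand"]}

```bash
mkdir -p pics; python3 - <<'E'
from rig import manip
import cv2,numpy as np
for n in("top","scene"):
    cv2.imwrite(f"pics/{n}0.png",cv2.resize(manip.get_image(n)[:,:,::-1],(800,600),interpolation=cv2.INTER_CUBIC))
    p=manip.camera_params(n);print(n,{k:np.round(v,3).tolist() for k,v in p.items()})
s=manip.get_state();print(s)
E
```

```text
top {'fx': 478.197, 'fy': 478.197, 'cx': 252.73, 'cy': 191.477, 'view': [[-0.026, -0.999, -0.026, 0.055], [-0.983, 0.03, -0.181, 0.596], [0.181, 0.021, -0.983, 1.316], [0.0, 0.0, 0.0, 1.0]]}
scene {'fx': 414.078, 'fy': 414.078, 'cx': 252.568, 'cy': 197.892, 'view': [[-0.753, 0.658, -0.017, 0.449], [0.52, 0.578, -0.629, -0.262], [-0.403, -0.483, -0.777, 1.469], [0.0, 0.0, 0.0, 1.0]]}
{'clock': 0.1, 'qpos': array([ 1.07999781e+00,  2.76538864e-01,  1.50602678e+00, -2.36545010e-05,
        1.36068184e+00, -1.21018040e-01]), 'qd': array([ 0.00099399, -0.00097402, -0.002178  ,  0.00010452,  0.00113771,
       -0.00011209]), 'effort': array([ 1.05431507e-03, -4.17699623e+01, -2.46403366e+01, -1.33224594e-04,
        5.77678147e-03,  1.72501706e-05]), 'position': array([0.2077403 , 0.53595865, 0.40391384]), 'ee_rot': array([-2.38155448e-04,  1.83836144e-01,  9.82956554e-01, -7.92483586e-04]), 'contact_force': array([ 0.28227752, -0.22651595, -0.09381054]), 'moment': array([0.05511222, 0.01067344, 0.00970566]), 'gripper_force': 0.0, 'width': 0.08540260071653691}
```

View pics/top0.png

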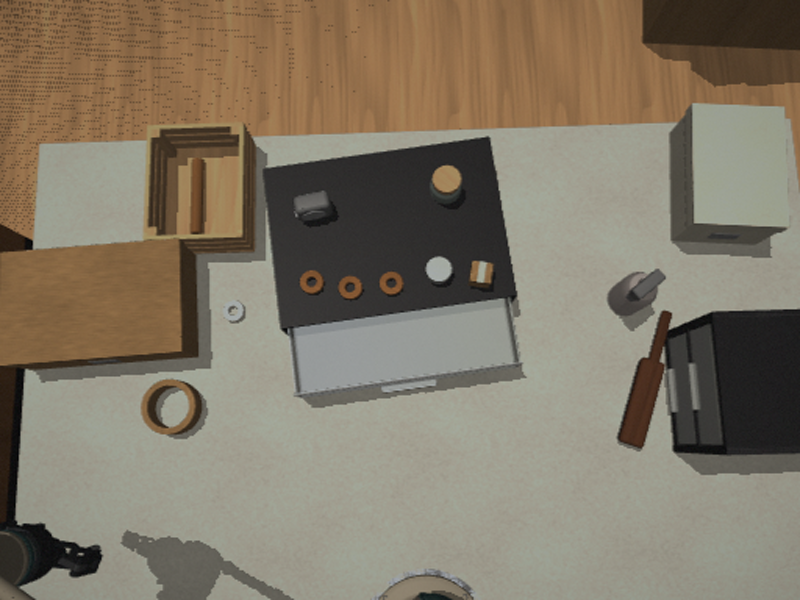

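View pics/scene0.png

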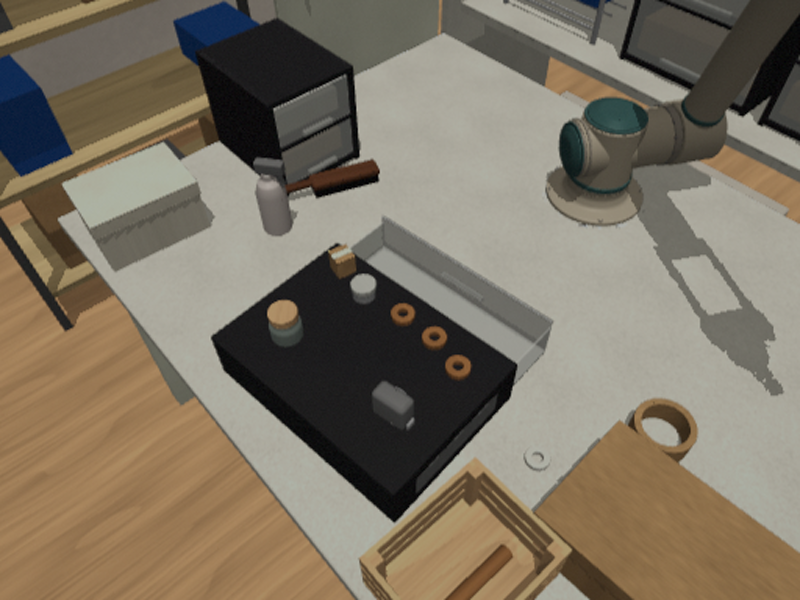

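The top view (800x600) shows the three cedar rings at (312,282), (350,288) and (391,283), the tin at (439,270) and the carton at (482,274). The unit's top corners are near (264,169), (490,138), (516,297) and (282,328). The white ring on the table at (234,311) is the look-alike. The scene view shows the same layout, with the drawer open.

```bash
cat > h.py <<'E'
from rig import manip
import cv2,numpy as np
from scipy.spatial.transform import Rotation as R
def ray(n,uv,z):
    p=manip.camera_params(n);V=np.array(p["view"])
    d=V[:3,:3].T@np.array([(uv[0]-p["cx"])/p["fx"],(uv[1]-p["cy"])/p["fy"],1]);c=-V[:3,:3].T@V[:3,3]
    return (c+d*(z-c[2])/d[2])[:2]
def rings(im,amin=40):
    hsv=cv2.cvtColor(im,cv2.COLOR_RGB2HSV)
    m=cv2.inRange(hsv,(3,100,60),(18,255,255))
    n,l,s,c=cv2.connectedComponentsWithStats(m)
    return [(c[i],s[i]) for i in range(1,n) if amin<s[i,4]<2000]
def tool():
    s=manip.get_state();r=R.from_quat(np.roll(s["ee_rot"],-1))
    return s["position"],r.as_matrix()
E
python3 - <<'E'
from h import *
im=manip.get_image("top")
C=[ray("top",np.array(u)*.64,.11) for u in[(264,169),(490,138),(516,297),(282,328)]]
print("corners",np.round(C,4).tolist())
print([np.linalg.norm(C[i]-C[i-1]) for i in range(4)])
# refine via dark mask
hsv=cv2.cvtColor(im,cv2.COLOR_RGB2GRAY)
for c,s in rings(im): print(np.round(c,1),s,np.round(ray("top",c,.12),4))
for n,u,z in(("tin",(439,269),.14),("carton",(482,272),.152),("dfL",(298,396),.101),("dfR",(521,366),.101)): print(n,np.round(ray("top",np.array(u)*.64,z),4))
f=C[2]-C[3];yaw=np.arctan2(-f[0],-f[1]) ;print("yaw?",f,np.arctan2(f[0],-f[1]))
p,M=tool();print(p,M.round(3))
E
```

```text
corners [[0.8366, 0.2703], [0.8814, -0.144], [0.5849, -0.175], [0.5422, 0.2368]]
[np.float64(0.29628352781771805), np.float64(0.41667537307722585), np.float64(0.29810547762941336), np.float64(0.4140159593640177)]
[285.  114.9] [277 106  18  19 236] [ 0.8015 -0.0591]
[303.  173.1] [300 167   7  13  60] [ 0.6326 -0.1017]
[312.7 174.8] [310 168   6  14  53] [ 0.6269 -0.1282]
[199.  180.1] [192 173  15  15 154] [0.622 0.184]
[250.  180.7] [243 174  15  15 155] [0.616  0.0439]
[223.9 183.4] [217 176  15  15 153] [0.6107 0.1157]
[412.8 249.6] [ 397  199   32   87 1002] [ 0.4164 -0.3824]
[108.  260.1] [ 91 243  35  35 410] [0.4106 0.4297]
tin [ 0.6327 -0.0409]
carton [ 0.6224 -0.1136]
dfL [0.4234 0.2103]
dfR [ 0.4646 -0.1783]
yaw? [ 0.04272213 -0.41180582] 0.10337358346983895
[0.20777061 0.5359946  0.40405017] [[-0.932  0.361 -0.001]
 [ 0.361  0.932 -0.001]
 [ 0.    -0.001 -1.   ]]
```

{"api": "carry_out", "payload": {"linear": [[0.023,-0.07,0],[0.023,-0.07,0],[0.023,-0.07,0],[0.023,-0.07,0],[0.023,-0.07,0],[0.023,-0.07,0],[0.023,-0.07,0],[0.023,-0.07,0]], "angular": [[0,0,0.74],[0,0,0.74],[0,0,0.74],[0,0,0.74],[0,0,0.74],[0,0,0.74],[0,0,0.74],[0,0,0.74]], "hand": [0,0,0,0,0,0,0,0]}}

```text
clock: 0.82
position: [0.2997, 0.2544, 0.4046]
ee_rot: [0.0, -0.054, 0.999, -0.0]
contact_force: [0.6, 0.5, 1.0]
width: -0.0001
gripper_force: 0.0
```

{"api": "carry_out", "payload": {"linear": [[0.07,-0.0165,0],[0.07,-0.0165,0],[0.07,-0.0165,0],[0.07,-0.0165,0],[0.07,-0.0165,0],[0.07,-0.0165,0],[0.07,-0.0165,0],[0.07,-0.0165,0]], "angular": [[0,0,0],[0,0,0],[0,0,0],[0,0,0],[0,0,0],[0,0,0],[0,0,0],[0,0,0]], "hand": [0,0,0,0,0,0,0,0]}}

```text
clock: 1.48
position: [0.5814, 0.1894, 0.4042]
ee_rot: [-0.0, -0.052, 0.999, 0.0]
contact_force: [0.4, 1.6, -0.3]
width: 0.0002
gripper_force: 0.0
```

{"api": "carry_out", "payload": {"linear": [[0.058,0,0],[0.058,0,0],[0.056,0,0],[0,0,-0.06],[0,0,-0.06],[0,0,-0.06],[0,0,0],[0,0,0]], "angular": [[0,0,0],[0,0,0],[0,0,0],[0,0,0],[0,0,0],[0,0,0],[0,0,0],[0,0,0]], "hand": [0,0,0,0,0,0,0,0]}}

```text
clock: 2.15
position: [0.6654, 0.19, 0.3127]
ee_rot: [-0.003, -0.052, 0.999, -0.0]
contact_force: [-1.0, -0.7, 0.5]
width: -0.0002
gripper_force: 0.0
```

```bash
python3 - <<'E'
from h import *
p,M=tool();print(p,M.round(4).tolist())
cv2.imwrite("pics/s1.png",cv2.resize(manip.get_image("scene")[120:312,180:436,::-1],(800,600),interpolation=cv2.INTER_CUBIC))
E
```

```text
[0.66535301 0.19001745 0.3127132 ] [[-0.9946, -0.1036, -0.005], [-0.1036, 0.9946, -0.0008], [0.005, -0.0003, -1.0]]
```

View pics/s1.png

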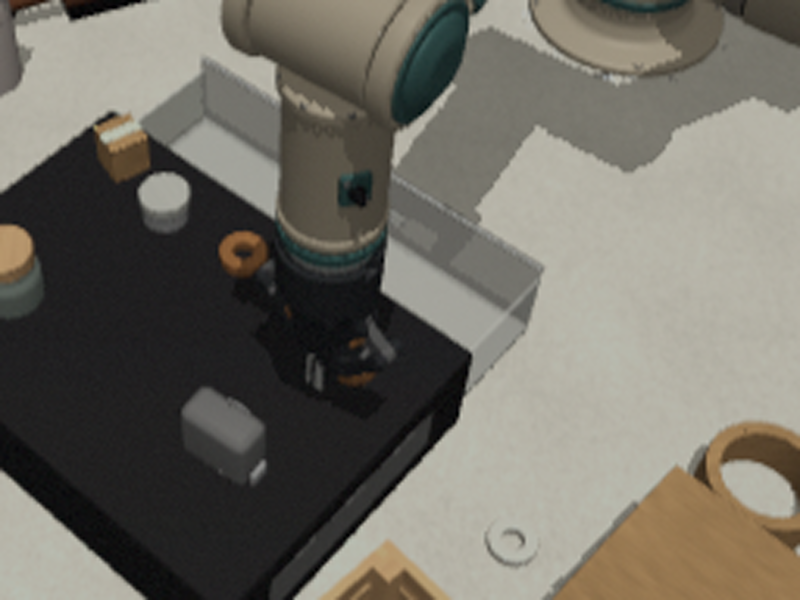

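The scene crop shows the shut fingers, near (315,370), above and behind the leftmost ring at (357,368). The tin and carton are clear of them. Next I go down to just above the top.

{"api": "carry_out", "payload": {"linear": [[0,0,-0.016],[0,0,-0.016],[0,0,-0.016],[0,0,0],[0,0,0]], "angular": [[0,0,0],[0,0,0],[0,0,0],[0,0,0],[0,0,0]], "hand": [0,0,0,0,0]}}

```text
clock: 2.62
position: [0.6656, 0.1901, 0.2904]
ee_rot: [-0.0, -0.052, 0.999, -0.0]
contact_force: [-0.6, 0.4, -0.8]
width: 0.0002
gripper_force: 0.0
```

{"api": "carry_out", "payload": {"linear": [[0,0,-0.004],[-0.02,-0.002,0],[-0.02,-0.002,0],[-0.02,-0.002,0],[-0.02,-0.002,0],[-0.02,-0.002,0],[-0.02,-0.002,0],[-0.02,-0.002,0]], "angular": [[0,0,0],[0,0,0],[0,0,0],[0,0,0],[0,0,0],[0,0,0],[0,0,0],[0,0,0]], "hand": [0,0,0,0,0,0,0,0]}}

```text
clock: 3.28
position: [0.5949, 0.1831, 0.2889]
ee_rot: [0.0, -0.052, 0.999, 0.0]
contact_force: [0.1, 0.1, -0.1]
width: -0.0
gripper_force: 0.1
```

{"api": "carry_out", "payload": {"linear": [[-0.016,-0.002,0],[-0.016,-0.002,0],[-0.016,-0.002,0],[-0.016,-0.002,0],[-0.016,-0.002,0],[-0.016,-0.002,0],[0,0,0]], "angular": [[0,0,0],[0,0,0],[0,0,0],[0,0,0],[0,0,0],[0,0,0],[0,0,0]], "hand": [0,0,0,0,0,0,0]}}

```text
clock: 3.87
position: [0.546, 0.177, 0.2886]
ee_rot: [-0.001, -0.052, 0.999, -0.0]
contact_force: [-0.4, 0.5, -0.7]
width: -0.0
gripper_force: 0.0
```

{"api": "carry_out", "payload": {"linear": [[0,0,0.07],[0,0,0.07],[0,0,0]], "angular": [[0,0,0],[0,0,0],[0,0,0]], "hand": [0,0,0]}}

```text
clock: 4.12
position: [0.55, 0.1776, 0.3655]
ee_rot: [0.007, -0.052, 0.999, 0.001]
contact_force: [1.9, 0.1, -0.2]
width: -0.0002
gripper_force: 0.0
```

```bash
python3 - <<'E'
from h import *
p,M=tool();print(p,M.round(3).tolist())
im=manip.get_image("top")
for c,s in rings(im,20): print(np.round(c,1),s[4],np.round(ray("top",c,.12),4))
a=cv2.resize(im[100:280,150:350],(400,360));b=cv2.resize(manip.get_image("scene")[120:300,180:380],(400,360))
cv2.imwrite("pics/s2.png",np.hstack([a,b])[:,:,::-1])
E
```

```text
[0.55002581 0.17761776 0.36547034] [[-0.995, -0.104, 0.013], [-0.104, 0.995, 0.003], [-0.013, 0.001, -1.0]]
[285.  114.8] 237 [ 0.8016 -0.0591]
[302.9 173.4] 63 [ 0.6317 -0.1016]
[312.8 174.7] 55 [ 0.6273 -0.1284]
[250.  180.8] 156 [0.6157 0.0439]
[223.8 183.4] 153 [0.6105 0.116 ]
[412.9 249.2] 1026 [ 0.4174 -0.3827]
[108.3 260.2] 418 [0.4104 0.4291]
```

View pics/s2.png

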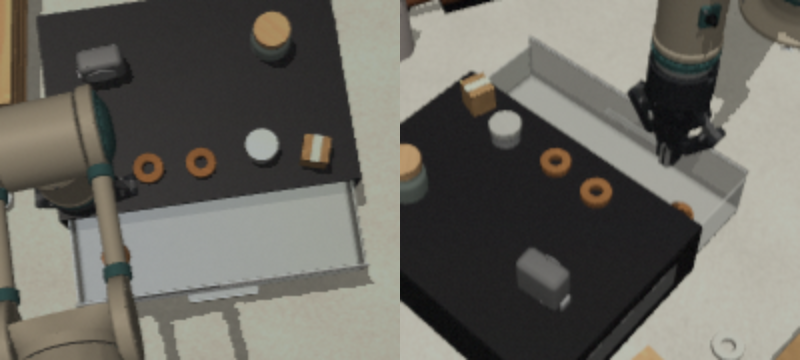

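The left half (top view) and right half (scene view) show ring 1 lying in the drawer, at (683,212) in the right half. The other two rings stand where they were. I take the middle ring next.

{"api": "carry_out", "payload": {"linear": [[0.054,-0.0285,0],[0.054,-0.0285,0],[0.054,-0.0285,0],[0.054,-0.0285,0],[0,0,0],[0,0,-0.04],[0,0,-0.04],[0,0,0]], "angular": [[0,0,0],[0,0,0],[0,0,0],[0,0,0],[0,0,0],[0,0,0],[0,0,0],[0,0,0]], "hand": [0,0,0,0,0,0,0,0]}}

```text
clock: 4.88
position: [0.6541, 0.1198, 0.3128]
ee_rot: [-0.006, -0.052, 0.999, -0.0]
contact_force: [-0.8, -1.4, -1.2]
width: 0.0002
gripper_force: 0.0
```

{"api": "carry_out", "payload": {"linear": [[0,0,-0.03],[0,0,-0.03],[0,0,0],[0,0,0]], "angular": [[0,0,0],[0,0,0],[0,0,0],[0,0,0]], "hand": [0,0,0,0]}}

```text
clock: 5.22
position: [0.6553, 0.1203, 0.288]
ee_rot: [-0.001, -0.052, 0.999, 0.0]
contact_force: [0.3, 0.2, 0.0]
width: -0.0003
gripper_force: 0.0
```

{"api": "carry_out", "payload": {"linear": [[-0.02,-0.002,0],[-0.02,-0.002,0],[-0.02,-0.002,0],[-0.02,-0.002,0],[-0.02,-0.002,0],[-0.02,-0.002,0],[-0.016,-0.0018,0],[-0.016,-0.0018,0]], "angular": [[0,0,0],[0,0,0],[0,0,0],[0,0,0],[0,0,0],[0,0,0],[0,0,0],[0,0,0]], "hand": [0,0,0,0,0,0,0,0]}}

```text
clock: 5.88
position: [0.5788, 0.1122, 0.289]
ee_rot: [0.0, -0.052, 0.999, 0.0]
contact_force: [-0.0, -0.4, 0.3]
width: 0.0
gripper_force: 0.0
```

{"api": "carry_out", "payload": {"linear": [[-0.016,-0.0018,0],[-0.016,-0.0018,0],[-0.016,-0.0018,0],[-0.006,-0.001,0],[0,0,0],[0,0,0.07],[0,0,0.07],[0,0,0]], "angular": [[0,0,0],[0,0,0],[0,0,0],[0,0,0],[0,0,0],[0,0,0],[0,0,0],[0,0,0]], "hand": [0,0,0,0,0,0,0,0]}}

```text
clock: 6.55
position: [0.5553, 0.1093, 0.3653]
ee_rot: [0.007, -0.052, 0.999, 0.0]
contact_force: [1.5, -0.4, 1.1]
width: -0.0002
gripper_force: 0.0
```

```bash
python3 - <<'E'
from h import *
p,M=tool();print(p)
im=manip.get_image("top")
for c,s in rings(im,20): print(np.round(c,1),s[4],np.round(ray("top",c,.12),4))
a=cv2.resize(im[100:280,150:350],(400,360));b=cv2.resize(manip.get_image("scene")[120:300,180:380],(400,360))
cv2.imwrite("pics/s3.png",np.hstack([a,b])[:,:,::-1])
E
```

```text
[0.55534874 0.1093453  0.36532157]
[284.7 115. ] 223 [ 0.8009 -0.0581]
[303.  173.1] 60 [ 0.6326 -0.1017]
[312.8 174.7] 54 [ 0.6273 -0.1283]
[250.2 180.6] 147 [0.6163 0.0433]
[412.9 249.3] 1020 [ 0.4173 -0.3826]
[207.6 227.7] 120 [0.49   0.1616]
[228.9 227.3] 65 [0.4894 0.104 ]
[108.2 260.2] 415 [0.4104 0.4292]
```

View pics/s3.png

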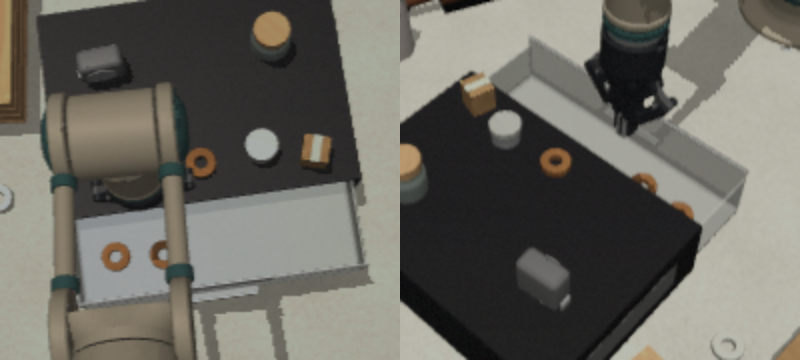

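The crops show rings 1 and 2 flat in the drawer, at (116,257) and (165,255) in the left half. The third ring waits at (200,162), and the tin and carton have not moved.

{"api": "carry_out", "payload": {"linear": [[0.054,-0.03,0],[0.054,-0.03,0],[0.054,-0.03,0],[0.054,-0.03,0],[0,0,0],[0,0,-0.04],[0,0,-0.04],[0,0,0]], "angular": [[0,0,0],[0,0,0],[0,0,0],[0,0,0],[0,0,0],[0,0,0],[0,0,0],[0,0,0]], "hand": [0,0,0,0,0,0,0,0]}}

```text
clock: 7.32
position: [0.6591, 0.049, 0.3128]
ee_rot: [-0.006, -0.052, 0.999, 0.001]
contact_force: [-0.7, 0.8, -0.6]
width: -0.0001
gripper_force: 0.0
```

{"api": "carry_out", "payload": {"linear": [[0,0,-0.03],[0,0,-0.03],[0,0,0],[0,0,0]], "angular": [[0,0,0],[0,0,0],[0,0,0],[0,0,0]], "hand": [0,0,0,0]}}

```text
clock: 7.65
position: [0.6604, 0.0493, 0.2879]
ee_rot: [-0.001, -0.052, 0.999, 0.0]
contact_force: [0.6, -1.4, 0.4]
width: -0.0006
gripper_force: 0.0
```

{"api": "carry_out", "payload": {"linear": [[-0.02,-0.002,0],[-0.02,-0.002,0],[-0.02,-0.002,0],[-0.02,-0.002,0],[-0.02,-0.002,0],[-0.02,-0.002,0],[-0.016,-0.0018,0],[-0.016,-0.0018,0]], "angular": [[0,0,0],[0,0,0],[0,0,0],[0,0,0],[0,0,0],[0,0,0],[0,0,0],[0,0,0]], "hand": [0,0,0,0,0,0,0,0]}}

```text
clock: 8.32
position: [0.5838, 0.0412, 0.289]
ee_rot: [0.0, -0.052, 0.999, 0.0]
contact_force: [0.0, -0.4, -0.2]
width: 0.0002
gripper_force: 0.0
```

{"api": "carry_out", "payload": {"linear": [[-0.016,-0.0018,0],[-0.016,-0.0018,0],[-0.016,-0.0018,0],[-0.006,-0.001,0],[0,0,0],[0,0,0.07],[0,0,0.07],[0,0,0]], "angular": [[0,0,0],[0,0,0],[0,0,0],[0,0,0],[0,0,0],[0,0,0],[0,0,0],[0,0,0]], "hand": [0,0,0,0,0,0,0,0]}}

```text
clock: 8.98
position: [0.5604, 0.0381, 0.3653]
ee_rot: [0.007, -0.052, 0.999, -0.001]
contact_force: [1.2, 0.6, 0.4]
width: -0.0001
gripper_force: 0.0
```

{"api": "carry_out", "payload": {"linear": [[-0.05,0,0],[-0.05,0,0],[-0.06,0,0],[-0.06,0,0],[-0.06,0,0],[-0.06,0,0],[0,0,0]], "angular": [[0,0,0],[0,0,0],[0,0,0],[0,0,0],[0,0,0],[0,0,0],[0,0,0]], "hand": [0,0,0,0,0,0,0]}}

```text
clock: 9.57
position: [0.3825, 0.0386, 0.3581]
ee_rot: [-0.003, -0.052, 0.999, 0.0]
contact_force: [-0.7, 0.5, -0.8]
width: -0.0
gripper_force: 0.0
```

```bash
python3 - <<'E'
from h import *
p,M=tool();print(p,manip.get_state()["qpos"].round(2))
im=manip.get_image("top")
a=cv2.resize(im[100:280,150:350],(400,360));b=cv2.resize(manip.get_image("scene")[120:300,180:380],(400,360))
cv2.imwrite("pics/s4.png",np.hstack([a,b])[:,:,::-1])
E
```

```text
[0.38254055 0.03857119 0.35808764] [-0.08  0.02  1.94 -0.    1.18 -1.76]
```

View pics/s4.png

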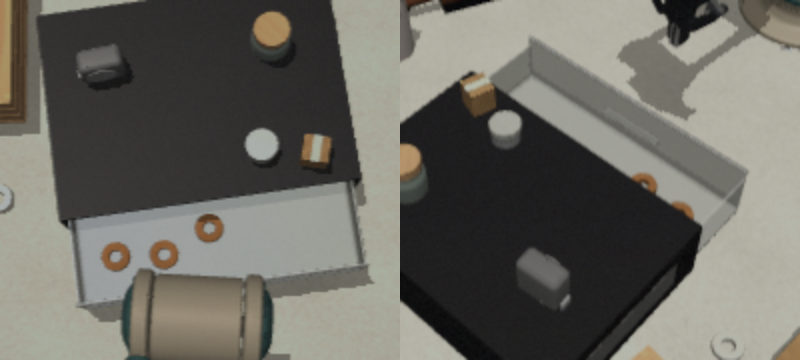

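All three rings lie in the drawer, at (116,257), (165,255) and (209,228) in the left half, and the top's other items have not moved. I lower the fingers in front of the drawer and push.

{"api": "carry_out", "payload": {"linear": [[0,0,-0.055],[0,0,-0.055],[0,0,-0.055],[0,0,-0.055],[0,0,0],[0,0,0]], "angular": [[0,0,0],[0,0,0],[0,0,0],[0,0,0],[0,0,0],[0,0,0]], "hand": [0,0,0,0,0,0]}}

```text
clock: 10.17
position: [0.3888, 0.0381, 0.2481]
ee_rot: [-0.001, -0.052, 0.999, 0.0]
contact_force: [0.8, -0.4, 0.1]
width: 0.0
gripper_force: 0.0
```

{"api": "carry_out", "payload": {"linear": [[0.016,0.0016,0],[0.016,0.0016,0],[0.016,0.0016,0],[0.016,0.0016,0],[0.016,0.0016,0],[0.016,0.0016,0],[0.016,0.0016,0],[0.016,0.0016,0]], "angular": [[0,0,0],[0,0,0],[0,0,0],[0,0,0],[0,0,0],[0,0,0],[0,0,0],[0,0,0]], "hand": [0,0,0,0,0,0,0,0]}}

```text
clock: 10.83
position: [0.4522, 0.0447, 0.2487]
ee_rot: [-0.001, -0.052, 0.999, 0.0]
contact_force: [-1.5, 0.6, 1.1]
width: -0.0002
gripper_force: 0.8
```

{"api": "carry_out", "payload": {"linear": [[0.016,0.0016,0],[0.016,0.0016,0],[0.016,0.0016,0],[0.016,0.0016,0],[0.016,0.0016,0],[0.016,0.0016,0],[0.016,0.0016,0],[0.016,0.0016,0]], "angular": [[0,0,0],[0,0,0],[0,0,0],[0,0,0],[0,0,0],[0,0,0],[0,0,0],[0,0,0]], "hand": [0,0,0,0,0,0,0,0]}}

```text
clock: 11.5
position: [0.5166, 0.051, 0.2486]
ee_rot: [-0.0, -0.052, 0.999, 0.0]
contact_force: [-2.2, 0.7, 0.1]
width: 0.0001
gripper_force: 0.8
```

{"api": "carry_out", "payload": {"linear": [[0.014,0.0015,0],[0.014,0.0015,0],[0.01,0.001,0],[0.008,0.0008,0],[0.004,0.0004,0],[0.004,0.0004,0],[0,0,0]], "angular": [[0,0,0],[0,0,0],[0,0,0],[0,0,0],[0,0,0],[0,0,0],[0,0,0]], "hand": [0,0,0,0,0,0,0]}}

```text
clock: 12.08
position: [0.5433, 0.0536, 0.2488]
ee_rot: [0.001, -0.052, 0.999, -0.0]
contact_force: [-0.1, -0.1, 0.2]
width: 0.0001
gripper_force: 0.0
```

{"api": "carry_out", "payload": {"linear": [[0.004,0.0004,0],[0.004,0.0004,0],[0,0,0]], "angular": [[0,0,0],[0,0,0],[0,0,0]], "hand": [0,0,0]}}

```text
clock: 12.33
position: [0.5472, 0.0541, 0.2489]
ee_rot: [0.0, -0.052, 0.999, -0.0]
contact_force: [0.0, -0.4, 0.4]
width: 0.0002
gripper_force: 0.1
```

{"api": "carry_out", "payload": {"linear": [[0.004,0.0004,0],[0.002,0.0002,0],[0,0,0]], "angular": [[0,0,0],[0,0,0],[0,0,0]], "hand": [0,0,0]}}

```text
clock: 12.58
position: [0.5501, 0.0544, 0.2488]
ee_rot: [0.0, -0.052, 0.999, 0.0]
contact_force: [-0.0, -0.5, 0.8]
width: 0.0001
gripper_force: 0.3
```

{"api": "carry_out", "payload": {"linear": [[0.002,0.0002,0],[0.002,0.0002,0],[0,0,0]], "angular": [[0,0,0],[0,0,0],[0,0,0]], "hand": [0,0,0]}}

```text
clock: 12.83
position: [0.5512, 0.0546, 0.2487]
ee_rot: [-0.001, -0.052, 0.999, -0.0]
contact_force: [-3.7, -1.3, 3.3]
width: -0.0001
gripper_force: 1.9
```

{"api": "carry_out", "payload": {"linear": [[0.003,0.0003,0],[0.003,0.0003,0],[0,0,0]], "angular": [[0,0,0],[0,0,0],[0,0,0]], "hand": [0,0,0]}}

```text
clock: 13.08
position: [0.5522, 0.0548, 0.2484]
ee_rot: [-0.004, -0.052, 0.999, -0.0]
contact_force: [-9.3, -1.7, 7.5]
width: -0.0
gripper_force: 4.9
```

{"api": "carry_out", "payload": {"linear": [[-0.02,-0.002,0],[-0.04,-0.004,0],[-0.06,0,0],[-0.06,0,0],[-0.06,0,0],[-0.06,0,0],[0,0,0.05],[0,0,0]], "angular": [[0,0,0],[0,0,0],[0,0,0],[0,0,0],[0,0,0],[0,0,0],[0,0,0],[0,0,0]], "hand": [0,0,0,0,0,0,0,0]}}

```text
clock: 13.75
position: [0.4033, 0.0522, 0.2755]
ee_rot: [0.002, -0.052, 0.999, 0.0]
contact_force: [1.9, -0.6, 1.1]
width: -0.0002
gripper_force: 0.0
```

```bash
python3 - <<'E'
from h import *
im=manip.get_image("top")
a=cv2.resize(im[100:280,150:350],(400,360));b=cv2.resize(manip.get_image("scene")[120:300,180:380],(400,360))
cv2.imwrite("pics/s5.png",np.hstack([a,b])[:,:,::-1])
E
```

```text
(no output)
```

View pics/s5.png

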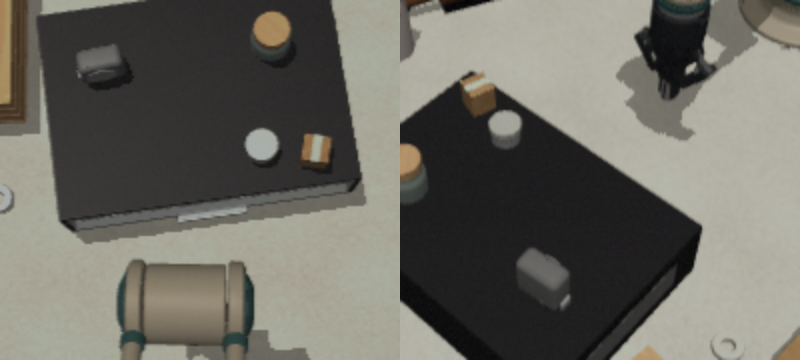

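The drawer front is flush with the frame. The lip is at (212,213) in the left half, no rings are outside the drawer, and the tin and carton have not moved. I check the lip position numerically before handing in.

```bash
python3 - <<'E'
from h import *
w=ray("top",(150+212/2,100+213/2),.033)-np.array([.5636,.0309]);x=w@[.9946,.1034];print(x)
if -.02<x<.004: print(manip.sign_off())
E
```

```text
-0.00639004460019188
the job is handed in; nothing more can be done
None
```

All three cedar rings were swept off the front edge into the drawer, and the drawer was pushed shut until it stopped, with the tin, carton and everything else left in place; the job was handed in at about 14 s of the 51 s allowed.

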